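# Show the next stone and its place in the mosaic

## Task

Show the mosaic learner the last step, without touching or moving anything on the bench: point straight down at the middle of the dark grey slate in its bin on the cork mat, fingertips two or three centimetres above the stones, and stay there for two seconds; then point in the same way at the gap left in the mosaic's dark border and stay for two seconds. Come down on each from above, do not point at other bins or at stones already set in the border, and at the end lift the hand well clear, with the tool point more than 20 cm above the bench.

Things in the scene. Friction and masses are not known exactly. Their poses are not given: they have to be found in the camera images.
- slate_heap (a point): THE FIRST THING TO POINT AT: top of the heap in the middle of the bin of dark grey slate, 58 mm above the bin's underside. The bin stands on a cork mat 3 mm thick, so this point is about 61 mm above the bench. A grip point (TCP, midway between the finger pads, 19 mm behind the fingertips) some 45 mm above this point puts the fingertips 26 mm above the stones.
- gap: THE SECOND THING TO POINT AT: the one empty place in the panel's border of dark slate stones, a white square 22 mm wide. Origin: its centre, on the white bed 14 mm above the bench; z up. The stones round it stand 6 mm above the bed (20 mm above the bench) and the wooden frame 8 mm (22 mm above the bench). Which border place is empty varies. A TCP some 45 mm above this point is right.
- panel: The mosaic panel, fixed: wooden frame 180 x 180 mm, 22 mm high, a border of dark slate stones round a blue fish on cream. Origin: centre of its underside; z up.
- bin_slate: Loose open stock bin of dark plastic, 130 x 100 x 60 mm (its own x, y, z; front lip along its -x side 45 mm high), filled with a low heap of dark grey slate. Origin: centre of its underside; z up. Not to be moved.
- bin_cream: Loose open stock bin of dark plastic, 130 x 100 x 60 mm (its own x, y, z; front lip along its -x side 45 mm high), filled with a low heap of cream limestone. Origin: centre of its underside; z up. A wrong bin, the same in shape; the three bins change places.
- bin_red: Loose open stock bin of dark plastic, 130 x 100 x 60 mm (its own x, y, z; front lip along its -x side 45 mm high), filled with a low heap of brick-red terracotta. Origin: centre of its underside; z up. A wrong bin, the same in shape; the three bins change places.
- cream_heap (a point): Top of the heap in the middle of the cream bin, 58 mm above its underside.
- red_heap (a point): Top of the heap in the middle of the terracotta bin, 58 mm above its underside.
- stone_a: One of the dark slate stones already set in the panel's border, 21.5 mm square and 6 mm thick, fixed; origin: centre of its underside, on the white bed. Which border place it takes varies.
- stone_b: One of the dark slate stones already set in the panel's border, 21.5 mm square and 6 mm thick, fixed; origin: centre of its underside, on the white bed. Which border place it takes varies.
- stone_c: One of the dark slate stones already set in the panel's border, 21.5 mm square and 6 mm thick, fixed; origin: centre of its underside, on the white bed. Which border place it takes varies.
- loose_slate: Loose dark slate stone on the bench, 28 x 24 x 20 mm; origin: centre of its underside. Leave alone.
- loose_cream: Loose cream stone on the bench, 26 x 24 x 20 mm; origin: centre of its underside. Leave alone.
- jar: Closed jar of adhesive, 70 mm in diameter, 85 mm high; origin: centre of its underside. Leave alone.
- mug: Blue mug, 80 mm in diameter, 90 mm high; origin: centre of its underside. Leave alone.
- hammer: Hammer lying on the bench; origin under its middle. Leave alone.
- spatula: Spatula lying on the bench; origin under its middle. Leave alone.

How it is judged (in metres and radians):
On the way, in this order (a step that is already met when the one before it is completed fails the run):
1. the tool points straight down (within 0.39 rad) at the heap of slate in its bin, TCP within 25 mm sideways of the middle and 20 to 85 mm above the stones, for 1.5 s (horizontal distance between the grasp point and slate_heap below 0.025 m and z of the grasp point in the frame of slate_heap between 0.02 and 0.085 m and angle between the grasp point's own z axis and vertical above 2.75 rad), for 1.5 s.
2. the tool points straight down (within 0.39 rad) at the gap in the border, TCP within 14 mm sideways of its middle and 20 to 85 mm above it, for 1.5 s (horizontal distance between the grasp point and gap below 0.014 m and z of the grasp point in the frame of gap between 0.02 and 0.085 m and angle between the grasp point's own z axis and vertical above 2.75 rad), for 1.5 s.
At the end, for the whole second after the job is handed in: After both were pointed at, the tool point is more than 180 mm above the bench, and no bin, stone, jar, mug or tool has moved by 8 mm (height (world z) of the grasp point above 0.18 m and distance of each of bin_slate, bin_cream, bin_red, loose_slate, loose_cream, jar, mug, hammer, spatula from where it was at the start of the episode below 0.008 m); the robot touches nothing.
It fails at once if the robot touches something (over 0.5 N) (contact force between any of the fingers, the arm and anything else above 0.5 N).
It fails at once if something loose is moved by 8 mm or more (distance of any of bin_slate, bin_cream, bin_red, loose_slate, loose_cream, jar, mug, hammer, spatula from where it was at the start of the episode above 0.008 m).
It fails at once if a wrong bin is pointed at (TCP within 35 mm of the heap's middle and lower than 75 mm above it) ((horizontal distance between the grasp point and cream_heap below 0.035 m and z of the grasp point in the frame of cream_heap below 0.075 m) or (horizontal distance between the grasp point and red_heap below 0.035 m and z of the grasp point in the frame of red_heap below 0.075 m)).
It fails at once if a stone already set is pointed at (TCP within 14 mm of its middle and lower than 75 mm above its underside) ((horizontal distance between the grasp point and stone_a below 0.014 m and z of the grasp point in the frame of stone_a below 0.075 m) or (horizontal distance between the grasp point and stone_b below 0.014 m and z of the grasp point in the frame of stone_b below 0.075 m) or (horizontal distance between the grasp point and stone_c below 0.014 m and z of the grasp point in the frame of stone_c below 0.075 m)).
It also fails if it takes over 48 s, if anything falls off the work surface, if the arm or the gripper's body presses on something with over 40 N, if the wrist force passes 120 N, or if a joint passes its speed limit or range.

## Robot

A 6-joint arm with a two-finger parallel gripper is mounted at the origin on the work surface. World frame = base frame: x ahead of the robot, y to its left, z up, the work surface at z = 0. Lengths are in mm, angles in rad, forces in N, time in s.
With the tool pointing down it reaches from about 275 to 825 mm from the base axis. Payload 4.9 kg.
Tool frame: the origin (TCP) lies between the finger pads, 19 mm behind the fingertips; this is the grasp point; z points along the fingers, y is the line along which they close (so a half turn about z gives the same grasp; the last joint's range is limited). The gripper opens to 85 mm and grips with 20 to 120 N. Pads are 22 mm wide; open, the fingers measure 114 mm over their backs; the gripper's body (76 mm by 85 mm) begins 54 mm behind the grasp point. The pads swing forward as they close: fully open they stand 13 mm farther back than shut.
Start: joints at [-1.427, 0.326, -0.193, 1.052, 0, 1.437], TCP at [150.844, -528.928, 249.981] pointing down, gripper open.
Joint ranges: [-2.65, 2.65], [-0.97, 1.79], [-1.3, 1.35], [-1.93, 2.1], [-1.47, 1.37], [-3.14, 3.14]. Speed limits (rad/s): [2.57, 2.57, 3.14, 3.14, 3.14, 3.14].

## Interface

Orientations are given as [roll, pitch, yaw] about the fixed x, y, z axes, in that order (R = Rz(yaw) Ry(pitch) Rx(roll)).
In Python, from bench import bot, solve_ik, imaging gives the robot as it stands. Calls block until the motion is done:
- bot.move_ptp(position, orientation): joint-space move of the TCP to a pose.
- bot.movel(position, rot=None, max_speed=150, threshold=None): straight line of the TCP; rot=None keeps the orientation; max_speed is the mean speed in mm/s. With threshold (N) it stops when the force on the tool has changed by that much, and returns True; else False.
- bot.move_j(angles): joint-space move.
- bot.grip(opening, effort=None): opening from 0.0 (shut) to 1.0 (fully open); effort is the grip in N (None keeps the last); returns when the fingers have stopped.
- bot.dwell(seconds).
- solve_ik(position, orientation): joint angles nearest the present ones, or None.
- bot.get_state(): the state.
- imaging.capture(name): name is "side" or "top"; returns the picture (480x640x3 uint8, blue, green, red); there is no depth.
- imaging.camera_model(name): a dict with "K" (3x3 intrinsics, pixels), "k1" (the pictures are not rectified: a ray, as slopes to the right and down, at radius r is drawn at 1 + k1 r^2 times it, then the intrinsics apply), "position" and "rotation" of the camera in the world. Camera axes: x right, y up, looking along -z (the intrinsics and any distortion apply to the point x, -y, -z); pixel columns grow to the right and rows downward; lengths in mm; the calibration is good to about 2 mm. A picture is of the moment at which its call begins. camera_model takes no time and is no camera call.
A pose or a line that the arm cannot do raises bot.IKError and nothing moves.
- bot.sign_off(): hands the job in; it is judged then, once.
The state is a dict: "t": time; "qpos": joint angles; "joint_velocities": joint speeds; "effort": joint torques, N m; "tcp_pos": TCP position; "orientation": TCP orientation; "contact_force": force on the tool from outside, world axes, zero at the start; "wrist_torque": the same for the moment, N m; "opening": opening from 0.0 (shut) to 1.0 (fully open); "gripper_force": force on a finger pad.
Only numpy, scipy, OpenCV 4.12 (cv2) and the standard library are available. Lean on these libraries where they do the work, as an engineer would, in place of code of your own. Each camera call takes 0.05 s, during which the arm holds its last target. There are 200 camera calls.

## Working session

There is one attempt and no reset: what is moved stays moved. The work goes in short steps, each a Python script; the robot and the scene stay as the last script left them, time stands still between calls to the robot, and variables do not carry over. Pictures are saved under pics/ and viewed, at most 10 in all, crops included, and the job is handed in when it is done.

```bash
mkdir -p pics && python3 - <<'E'
from bench import bot, imaging
import cv2
for n in("top","side"):
    cv2.imwrite(f"pics/{n}0.png",imaging.capture(n)); m=imaging.camera_model(n); print(n,m)
print(bot.get_state()["t"])
E
```

```text
top {'K': array([[610.81231501,   0.        , 330.19586745],
       [  0.        , 610.81231501, 239.33229993],
       [  0.        ,   0.        ,   1.        ]]), 'k1': -0.18687114985297557, 'position': array([ 255.27151998,   -9.74179326, 1524.16686897]), 'rotation': array([ 2.16482096e-01,  8.92065073e-07, -1.64316398e+00])}
side {'K': array([[515.16947315,   0.        , 324.915837  ],
       [  0.        , 515.16947315, 240.35190671],
       [  0.        ,   0.        ,   1.        ]]), 'k1': -0.060752479461762224, 'position': array([ 230.8086595 , -796.30384778,  537.82719529]), 'rotation': array([ 1.05959159, -0.01474322, -0.38996301])}
0.1
```

View pics/top0.png

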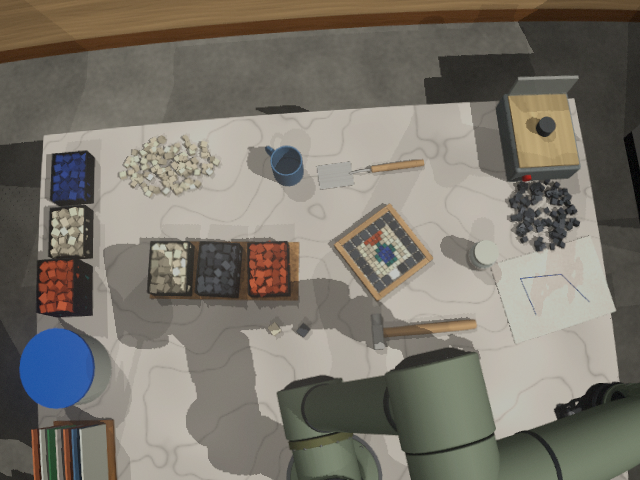

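View pics/side0.png

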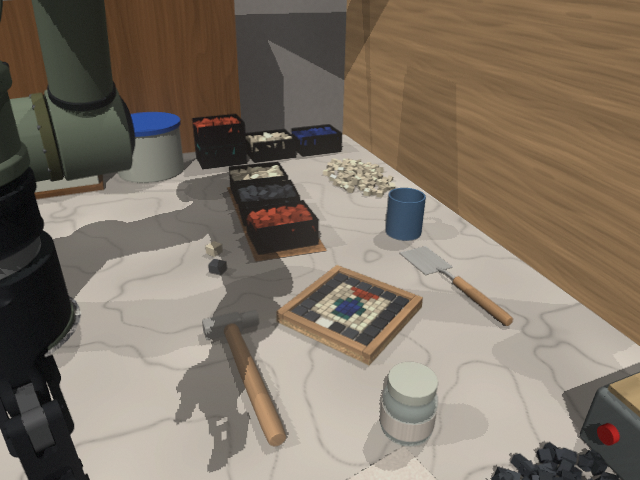

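The slate bin is the middle one on the mat, around top (219,269) and side (265,193). The gap is the white square around top (391,271) and side (327,322). Next I measure both from masks.

```bash
cat > h.py <<'E'
import numpy as np, cv2
from scipy.spatial.transform import Rotation as R
from bench import imaging
def ray(n,px):
    m=imaging.camera_model(n)
    d=np.array([m["k1"],0,0,0,0.])
    u=cv2.undistortPoints(np.array([[px]],float),m["K"],d)[0,0]
    return m["position"],R.from_euler("xyz",m["rotation"]).apply([u[0],-u[1],-1])
def onz(n,px,z):
    c,d=ray(n,px); return c+d*(z-c[2])/d[2]
def tri(a,b):
    (c1,d1),(c2,d2)=ray("top",a),ray("side",b)
    s=np.linalg.lstsq(np.c_[d1,-d2],c2-c1,rcond=None)[0]
    p,q=c1+s[0]*d1,c2+s[1]*d2; return (p+q)/2,np.linalg.norm(p-q)
E
python3 - <<'E'
from h import *
t=cv2.imread("pics/top0.png"); s=cv2.imread("pics/side0.png")
print("jar/robot chk")
def blobs(img,box,cond,amin):
    x0,y0,x1,y1=box; c=img[y0:y1,x0:x1].astype(int)
    n,l,st,ce=cv2.connectedComponentsWithStats(cond(c).astype(np.uint8))
    return [(st[i].tolist(),(ce[i]+[x0,y0]).round(1)) for i in range(1,n) if st[i][4]>=amin]
white=lambda c:(c.min(2)>185)&(c.max(2)-c.min(2)<25)
for n,im,b in(("top",t,(375,255,405,285)),("side",s,(310,310,345,332))):
    for r in blobs(im,b,white,15): print(n,r,onz(n,r[1],14))
a=cv2.resize(t[195:310,135:440],None,fx=2.6,fy=2.6,interpolation=cv2.INTER_CUBIC)
b=cv2.resize(s[155:365,195:430],None,fx=1.4,fy=1.4,interpolation=cv2.INTER_CUBIC)
o=np.zeros((a.shape[0]+b.shape[0],800,3),np.uint8); o[:a.shape[0],:a.shape[1]]=a; o[a.shape[0]:,:b.shape[1]]=b
print(o.shape); cv2.imwrite("pics/crop.png",o)
E
```

```text
jar/robot chk
top ([15, 14, 9, 9, 51], array([394.2, 273. ])) [ 488.70661911 -187.58638472   14.        ]
side ([7, 8, 15, 9, 77], array([324.4, 322.1])) [ 489.16639856 -185.82932894   14.        ]
(593, 800, 3)
```

View pics/crop.png

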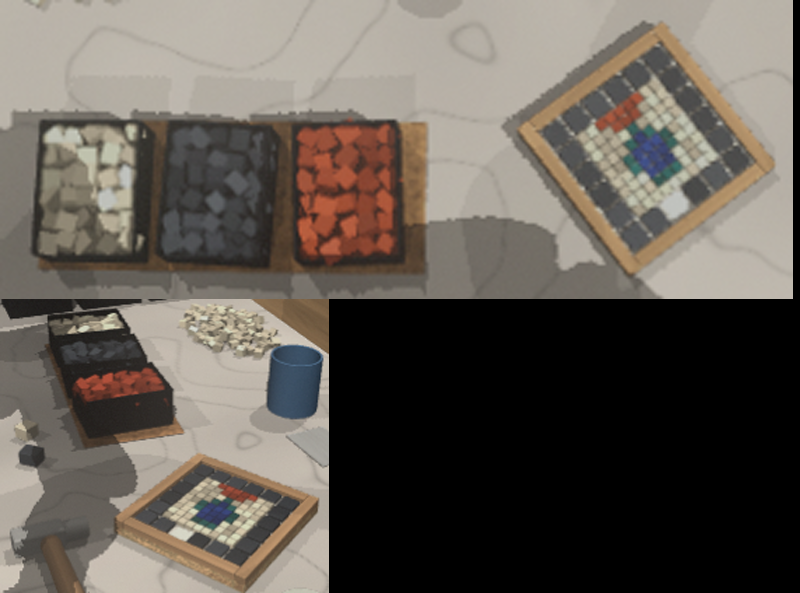

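Both views put the gap at about (489,-187), agreeing to 2 mm. For the slate heap I take the colour-mask extents, with the cream and red bins as a check, since they are evenly spaced on the mat.

```bash
python3 - <<'E'
from h import *
t=cv2.imread("pics/top0.png"); s=cv2.imread("pics/side0.png")
def cen(im,box,cond,n,z):
    x0,y0,x1,y1=box; c=im[y0:y1,x0:x1].astype(int)
    m=cv2.morphologyEx(cond(c).astype(np.uint8),cv2.MORPH_CLOSE,np.ones((5,5)))
    k,l,st,ce=cv2.connectedComponentsWithStats(m); i=1+st[1:,4].argmax()
    p=cv2.findContours((l==i).astype(np.uint8),0,1)[0][0]
    r=cv2.minAreaRect(p); q=np.array(r[0])+[x0,y0]
    print(n,q.round(1),r[1],r[2],"onz",onz(n,q,z).round(1),"len mm",
      [np.linalg.norm(onz(n,a+[x0,y0],z)-onz(n,b+[x0,y0],z)).round(0) for a,b in zip(cv2.boxPoints(r)[:2],cv2.boxPoints(r)[1:3])]); return q
slate=lambda c:(c.max(2)>48)&(c[:,:,0]>=c[:,:,2])&(c.max(2)<130)
red=lambda c:c[:,:,2]-c[:,:,0]>60
cream=lambda c:c.max(2)>95
a=cen(t,(196,240,244,300),slate,"top",56)
cen(t,(145,236,196,298),cream,"top",56); cen(t,(245,236,293,298),red,"top",56)
b=cen(s,(238,178,300,207),slate,"side",56); print("tri",tri(a,b))
# outer rim corners read in crop, z=63 (back) / 48 front
f=lambda u,v:(u/2.6+135,v/2.6+195)
P=[onz("top",f(*p),z) for p,z in(((166,120),63),((276,124),63),((270,266),48),((158,260),48))]
print(np.round(P,1),np.mean(P,0))
# panel frame corners at z=22
P=[onz("top",f(*p),22) for p in((659,22),(774,164),(632,276),(517,129))]
P=np.array(P);print(P.round(1),P.mean(0),np.linalg.norm(P-np.roll(P,1,0),axis=1))
E
```

```text
top [217.3 269.3] (38.93728256225586, 52.00205612182617) 9.865806579589844 onz [522.3 248.5  56. ] len mm [np.float64(129.0), np.float64(98.0)]
top [170.  266.5] (49.99999237060547, 60.99999237060547) 0.0 onz [537.4 366.6  56. ] len mm [np.float64(154.0), np.float64(128.0)]
top [270.5 266.5] (43.0, 51.0) 0.0 onz [520.1 117.2  56. ] len mm [np.float64(127.0), np.float64(106.0)]
side [265.7 190.9] (14.395182609558105, 55.951087951660156) 84.80557250976562 onz [525.  259.2  56. ] len mm [np.float64(133.0), np.float64(83.0)]
tri (array([521.53709581, 247.49478502,  61.33365528]), np.float64(0.44372537207656865))
[[594.6 290.9  63. ]
 [583.2 185.8  63. ]
 [450.8 199.4  48. ]
 [463.5 305.6  48. ]] [523.0391056  245.41281708  55.5       ]
[[ 667.7 -189.    22. ]
 [ 518.  -287.2   22. ]
 [ 420.2 -140.3   22. ]
 [ 570.6  -41.8   22. ]] [ 544.11628119 -164.58955238   22.        ] [176.37504167 179.02375877 176.47403997 179.71919638]
```

Everything agrees. The slate heap is at (522,247): triangulated height is 61 mm and the rim-corner mean is (523,245). The gap is at (488,-187), and the panel sides come out at 176–180 mm. I go above the slate and take one look.

```bash
python3 - <<'E'
from bench import bot, imaging
import cv2
print(bot.get_state()["orientation"])
bot.grip(0.0)
q=bot.get_state()
bot.move_ptp([522,247,240],[3.14159,0,0.44+1.5708] if 0 else [3.14159,0,q["orientation"][2]])
bot.movel([522,247,150])
s=bot.get_state();print(s["t"],s["tcp_pos"],s["orientation"],s["qpos"],s["contact_force"])
a=imaging.capture("side");b=imaging.capture("top")
cv2.imwrite("pics/hover.png",cv2.hconcat([cv2.resize(a[60:300,130:430],(400,320)),cv2.resize(b[170:350,100:325],(400,320))]))
E
```

```text
[-3.14004796e+00 -2.06512213e-04  2.77791277e-01]
5.3833 [522.57692751 247.07698329 150.672774  ] [-3.14156131e+00 -1.00286655e-03  2.77657835e-01] [ 3.13985680e-01  4.58754550e-01 -2.61292179e-01  8.49746254e-01
 -5.09677278e-06 -3.10526483e+00] [ 0.68825013  0.3782595  -0.21842534]
```

View pics/hover.png

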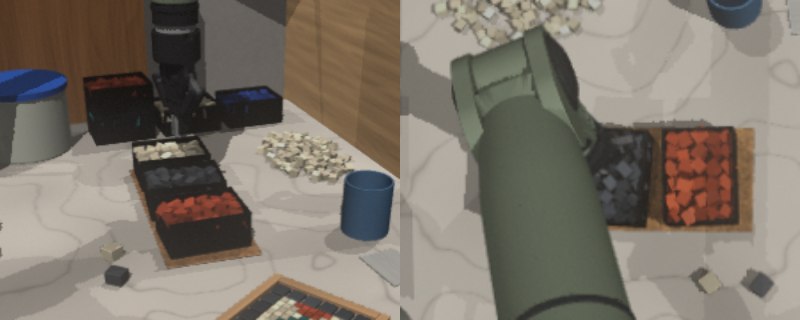

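The shut hand hangs over the bins, with its fingertips at about side (261,157). I check that against the expected ray, then point.

```bash
python3 - <<'E'
from h import *
from bench import bot
p=onz("side",(261,159),131); print("tip ray at z131",p.round(0))
c,d=ray("side",(261,159)); k=(247-c[1])/d[1]; q=c+d*k; print("tip ray at y=247",q.round(0))
if abs(q[0]-522)<15:
    bot.movel([522,247,106],max_speed=80); bot.dwell(2.2)
    s=bot.get_state();print(s["t"],s["tcp_pos"],s["contact_force"])
    bot.movel([522,247,240])
    bot.move_ptp([488,-187,240],[3.14159,0,2.777])
    bot.movel([488,-187,120])
    s=bot.get_state();print(s["t"],s["tcp_pos"],s["orientation"],s["contact_force"])
    a=imaging.capture("side");cv2.imwrite("pics/hover2.png",cv2.resize(a[180:400,230:470],(720,600)[:2] and (654,600)))
E
```

```text
tip ray at z131 [520. 268. 131.]
tip ray at y=247 [514. 247. 139.]
8.3833 [522.00655957 247.02289463 106.01107751] [0.22560162 0.05944208 0.83430173]
12.8833 [ 488.5661789  -187.22749624  120.69444608] [-3.14144879e+00  1.17484737e-03  2.77716731e+00] [ 0.11342267 -0.25019169 -0.40175276]
```

View pics/hover2.png

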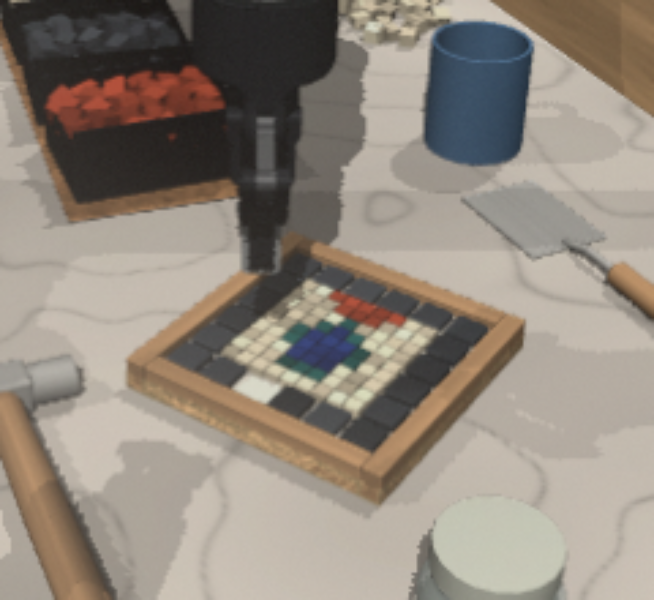

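The fingertips, at crop (262,268), are straight above the white gap at (257,389), and nothing has been disturbed. I come down, hold, lift and hand in.

```bash
python3 - <<'E'
from bench import bot
bot.movel([488,-187,59],max_speed=60); bot.dwell(2.2)
s=bot.get_state();print(s["t"],s["tcp_pos"],s["contact_force"])
bot.movel([488,-187,270]); bot.dwell(0.5)
s=bot.get_state();print(s["t"],s["tcp_pos"])
print(bot.sign_off())
E
```

```text
16.3 [ 487.99232955 -186.99276929   58.99263965] [ 0.70401971 -0.1953538   0.08966603]
18.3583 [ 488.00097    -187.00587817  269.94918866]
the job is handed in; nothing more can be done
None
```

I pointed at the slate bin and then at the border gap, about 2 s each with the fingertips roughly 26 mm above, lifted to 270 mm and handed in at about 18 s; I saw no sign of contact, but sign-off returned no verdict.

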